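# Tip the red lamp head out of its foam and lay it glass up

### The arm

A 6-joint arm with a two-finger parallel gripper is mounted at the origin on a cart in front of the work surface, level with it; the furniture and walls round the work are solid. World frame = base frame: x ahead of the robot, y to its left, z up, the work surface at z = 0. Lengths are in m, angles in rad, forces in N, time in s.
With the tool pointing down it reaches from about 0.325 to 0.9 m from the base axis. Payload 6.1 kg.
Tool frame: the origin (TCP) lies midway between the tips of the shut fingers; the grasp point (between the pads) lies 19 mm behind it; z points along the fingers, y is the line along which they close (so a half turn about z gives the same grasp; the last joint's range is limited). The gripper opens to 85 mm and grips with 20 to 120 N. Pads are 22 mm wide; open, the fingers measure 114 mm over their backs; the gripper's body (76 mm by 85 mm) begins 54 mm behind the grasp point. The pads swing forward as they close: fully open they stand 13 mm farther back than shut.
Start: joints at [-1.388, 0.22, 1.526, -0, 1.395, -0.126], TCP at [0.19, -0.595, 0.231] pointing down, gripper open.
Joint ranges: [-2.98, 2.98], [-0.91, 2.08], [0.09, 2.57], [-1.24, 4.39], [0.2, 2.65], [-2.68, 2.68]. Speed limits (rad/s): [2.57, 2.57, 3.01, 3.14, 3.14, 3.14].

### API

Orientations are given as a 3x3 rotation matrix whose columns are the frame's x, y, z axes.
In Python, from rig import env, optics, job gives the robot as it stands. The module is installed in compiled form; this text tells all that it offers.
- The arm moves only by the tool apply_moves, never from a script. Its argument "rows" is a list of rows, each an object with "travel": the shift along the tool's x, y, z each as a share of 300 mm, from -1 to 1, a list of three; "rotation": the turn, a rotation vector about the tool's x, y, z each as a share of 0.5 rad, from -1 to 1, a list of three; "gripper": the gripper's target within -1 to 1 (shut at 1, half-way at 0, fully open at -1). In form: [{"travel": [dx, dy, dz], "rotation": [rx, ry, rz], "gripper": gripper}, ...]. A call has exactly 5 rows; each row is the pose to reach, as a shift and turn from the pose commanded when the call began, along the tool's axes at that moment; what a row does not reach only later rows make up. A row lasts 1/12 s, in which the tool goes at most 41.7 mm and 7.16 degrees, less where a joint would pass 70% of its speed; a pose out of reach is approached as far as the arm can. A call with a number of a shift or a turn outside -1 to 1 is refused whole. A call with a gripper value outside its range is refused whole. The fingers move at their own pace and stop on an object; "grip_force" is the grip in N (left out, the last holds). Time passes only in rows, so rows that repeat a pose let the fingers close, or fill a call up. It gives the time, the measured TCP pose, the force, the opening and the grip force at its end, in the units of the state.
- env.get_state(): the state, without advancing time (a new reading comes with each control period).
- optics.grab_frame(name): name is "side" or "top"; returns a dict with "img" (400x640x3 uint8, blue, green, red), "z_map" (400x640 float32, m along the optical axis (not along the pixel's ray), 0 where there is no reading), "fovy" (degrees; the focal length in pixels is half the picture's height over the tangent of half this angle, whatever the lens; pixels are square), "cx", "cy" (the principal point, pixels), "cam_to_world" (4x4, takes a point from camera to world coordinates). Camera axes: x right, y down, z forward; pixel columns grow to the right and rows downward; lengths in m; the calibration is good to about 2 mm. A picture is of the moment at which its call begins.
- job.job_done(): hands the job in; it is judged then, once.
The state is a dict: "time_s": time; "q": joint angles; "joint_vel": joint speeds; "effort": joint torques, N m; "tool_pos": TCP position; "tcp_rot": TCP orientation; "force": force on the tool from outside, world axes, zero at the start; "torque": the same for the moment, N m; "grip_width": opening from 0.0 (shut) to 1.0 (fully open); "finger_force": force on a finger pad.
Only numpy, scipy, OpenCV 4.12 (cv2) and the standard library are available. Lean on these libraries where they do the work, as an engineer would, in place of code of your own. Each camera call takes 0.05 s, during which the arm holds its last target. There are 200 camera calls.

### The job

Take the lamp head with the red back out of its foam: hold it by the two brass buttons at one end and lift that end first, so that it tilts up out of its pocket. Carry it to the green mat, stand its plain end down there and, still holding it, lay it over so that it ends turned over, flat, with its glass face up and in the middle of the mat; then let go. Leave the grey-backed lamp head in its foam.

Things in the scene. Friction and masses are not known exactly. Their poses are not given: they have to be found in the camera images.
- lamp_red_centre (a point): centre of the lamp head to turn over: a flat box, 80 (its x) x 44 (y) x 32 mm (z), 0.16 kg. Red back with dark ribs (+z side, up at the start), black front with round glass (-z side, down at the start). Lies in foam_red, x along the foam's x, 2 to 3 mm clear all round, its back 10 mm above the foam.
- lamp_red_pin (a point): middle of the red head's axle, to grasp by: from the centre +30 mm in x and 7 mm towards the glass (-z). It runs along y to a brass button, 14 mm across, on each side; 60 mm over both. It turns freely, so a head held by it swings and hangs plain end down, glass towards the side that was the foam's +x. With the head lying glass up it is 23 mm above what it lies on.
- lamp_red_heel (a point): middle of the glass-side edge of the red head's plain end (the end without buttons): from the centre -40 mm in x and -16 mm in z. Hanging freely by its axle the head leans about 13 degrees and reaches 73 mm below the axle, to the back-side edge of the plain end.
- lamp_grey_centre (a point): the other lamp head, the same but with a light-grey back; lies in foam_grey and stays there. The point is the centre of its box.
- foam_red: charcoal foam block, 118 x 112 x 42 mm high, fixed. Origin: centre of its underside; x along the pocket, z up. Pocket 86 (x) by 49 (y) mm, its floor 20 mm above the underside. A finger bay on each side at x = +4 to +43 mm is open to the pocket and the block's side, floor 6 mm above the underside. It holds the red lamp head.
- foam_grey: charcoal foam block, 118 x 112 x 42 mm high, fixed. Origin: centre of its underside; x along the pocket, z up. Pocket 86 (x) by 49 (y) mm, its floor 20 mm above the underside. A finger bay on each side at x = +4 to +43 mm is open to the pocket and the block's side, floor 6 mm above the underside. It holds the grey lamp head.
- mat_top (a point): the centre of the top of a round rubber mat, green with a black edge, 130 mm across, 8 mm thick, fixed on the bench; z up. It lies near the bench's right edge; beside it, to the left, a desk lamp's slanting arm stands above the bench from (x 0.33, y -0.04, z 0.23) up to (0.66, 0.06, 0.63) m: keep the wrist clear of it.

How it is judged:
On the way, in this order (a step that is already met when the one before it is completed fails the run):
1. the red head is tilted by more than 25 degrees, button end up, with its plain end still down in the foam pocket (its lower edge less than 15 mm above the pocket floor) (angle between lamp_red_centre's own z axis and vertical above 0.44 rad and z of lamp_red_heel in the frame of foam_red below 0.035 m and z of lamp_red_pin in the frame of foam_red above 0.042 m), for 0.05 s.
2. the red head, held, stands with its plain end on the green mat (edge within 20 mm of the mat's top) and its buttons more than 35 mm above it (z of lamp_red_heel in the frame of mat_top below 0.02 m and horizontal distance between lamp_red_heel and mat_top below 0.09 m and z of lamp_red_pin in the frame of mat_top above 0.035 m and contact force between lamp_red and the fingers above 0.5 N), for 0.05 s.
At the end, for the whole second after the job is handed in: The red lamp head lies at rest and released on the green mat, glass up within 10 degrees, flat, its centre within 30 mm of the mat's centre (horizontally); the grey lamp head is within 12 mm of where it was (angle between lamp_red_centre's own z axis and vertical above 2.97 rad and horizontal distance between lamp_red_centre and mat_top below 0.03 m and z of lamp_red_centre in the frame of mat_top between 0.01 and 0.02 m and linear speed of lamp_red below 0.02 m/s and distance of lamp_grey_centre from where it was at the start of the episode below 0.012 m); the robot touches nothing.
It fails at once if the grey lamp head is moved by more than 12 mm (distance of lamp_grey_centre from where it was at the start of the episode above 0.012 m).
It also fails if it takes over 45 s, if anything falls off the work surface, if the arm or the gripper's body presses on something with over 40 N, if the wrist force passes 120 N, or if a joint passes its speed limit or range.

## Working session

There is one attempt and no reset: what is moved stays moved. The work goes in short steps, Python scripts to look and compute and a tool call to move; the robot and the scene stay as the last step left them, time stands still between calls to the robot, and variables do not carry over. Pictures are saved under pics/ and viewed, at most 10 in all, crops included, and the job is handed in when it is done.

Besides the shell and the picture viewer there is one more tool, called after "Emit:" as name(argument=value, ...), one argument or row to a line, values as JSON. apply_moves: Moves the arm, as the interface text tells. Shift numbers are shares of 300 mm and turn numbers shares of 0.5 rad, none past 1 either way. Its arguments: {"type":"object","properties":{"rows":{"type":"array"},"grip_force":{"type":"number"}},"required":["rows"]}

```bash
mkdir -p pics; cat > h.py <<'E'
import numpy as np, cv2
from rig import env, optics, job
def grab(n):
    f=optics.grab_frame(n); h=f["img"].shape[0]; f["f"]=h/2/np.tan(np.radians(f["fovy"])/2); return f
def pts(f):
    z=f["z_map"]; v,u=np.mgrid[:z.shape[0],:z.shape[1]]
    P=np.stack([(u-f["cx"])/f["f"]*z,(v-f["cy"])/f["f"]*z,z,np.ones_like(z)],-1)
    return (P@f["cam_to_world"].T)[...,:3]
E
python3 - <<'E'
from h import *
for n in("top","side"):
    f=grab(n); cv2.imwrite(f"pics/{n}0.png",f["img"]); print(n,f["f"],f["cx"],f["cy"],np.round(f["cam_to_world"],3).tolist(), (f["z_map"]==0).mean())
s=env.get_state(); print(s)
E
```

```text
top 497.12061143929753 315.215981927618 215.6388650952949 [[-0.004, -0.99, 0.139, 0.423], [-1.0, 0.006, 0.019, -0.005], [-0.02, -0.139, -0.99, 1.049], [0.0, 0.0, 0.0, 1.0]] 0.28281640625
side 381.1057154381736 319.64702054688377 196.34847469340085 [[0.979, -0.113, 0.167, 0.405], [-0.201, -0.579, 0.79, -0.651], [0.007, -0.807, -0.59, 0.585], [0.0, 0.0, 0.0, 1.0]] 0.0362109375
{'time_s': 0.1, 'q': array([-1.38808978e+00,  2.21136369e-01,  1.52753779e+00, -1.50295385e-05,
        1.39470441e+00, -1.26110358e-01]), 'joint_vel': array([ 0.00105896, -0.00062666, -0.0024103 ,  0.00018101, -0.00082699,
       -0.00039145]), 'effort': array([ 1.00260135e-03, -4.98242140e+01, -3.90547013e+01, -7.98062092e-05,
        5.62084490e-03,  1.15069810e-05]), 'tool_pos': array([ 0.18983942, -0.59487892,  0.23029364]), 'tcp_rot': array([[ 9.52693048e-01,  3.03933942e-01, -3.39036416e-04],
       [ 3.03934058e-01, -9.52691458e-01,  1.75349870e-03],
       [ 2.09950674e-04, -1.77359073e-03, -9.99998405e-01]]), 'force': array([-0.47830273,  0.17181784,  1.09521368]), 'torque': array([-0.02020352,  0.0022398 , -0.00739955]), 'finger_force': 0.0, 'grip_width': 0.9997878819609436}
```

View pics/top0.png

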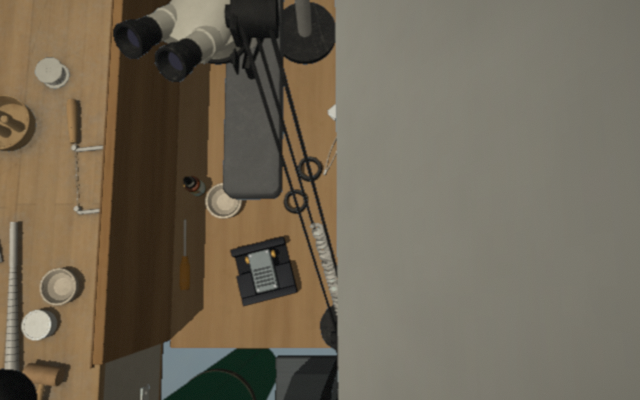

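View pics/side0.png

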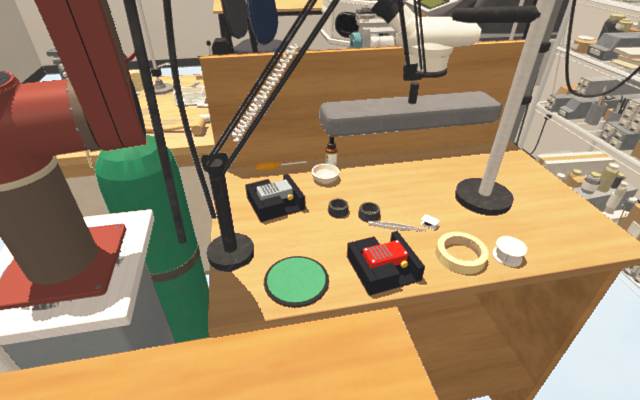

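The top view (partly blocked by a grey panel) shows the grey head at (263,270). The side view shows the red head at (385,255) in its foam, with a brass button at (404,264), and the mat at (296,281).

```bash
python3 - <<'E'
from h import *
f=grab("side"); P=pts(f); hsv=cv2.cvtColor(f["img"],cv2.COLOR_BGR2HSV); H,S,V=hsv[...,0],hsv[...,1],hsv[...,2]
v,u=np.mgrid[:400,:640]; Z=P[...,2]
C=f["cam_to_world"]
def plane(uv,z):
    d=np.c_[(uv[:,0]-f["cx"])/f["f"],(uv[:,1]-f["cy"])/f["f"],np.ones(len(uv))]@C[:3,:3].T
    return C[:3,3]+d*((z-C[2,3])/d[:,2])[:,None]
m=((H>40)&(H<85)&(S>100)&(u>255)&(u<335)&(v>250)&(v<310)).astype(np.uint8)
c=max(cv2.findContours(m,0,cv2.CHAIN_APPROX_NONE)[0],key=cv2.contourArea)[:,0]
w=plane(c.astype(float),.008); print("mat circ",cv2.minEnclosingCircle(w[:,:2].astype(np.float32)),"depth",np.median(P[m>0],0))
bench=(Z<.02)&(u>430)&(u<600)&(v>180)&(v<230);print("bench z",np.median(Z[bench]))
win=(u>335)&(u<435)&(v>220)&(v<300)
r=((H<8)|(H>172))&(S>130)&(V>80)&win
q=P[r&(Z>.045)]; print("red",len(q),np.median(q,0)); print("red rect",cv2.minAreaRect(q[:,:2].astype(np.float32)))
r8=cv2.morphologyEx(r.astype(np.uint8),cv2.MORPH_CLOSE,np.ones((5,5)))
ft=win&(V<80)&(abs(Z-.042)<.004); q=P[ft]; print("foamtop",len(q),cv2.minAreaRect(q[:,:2].astype(np.float32)),np.median(q[:,2]))
fo=win&(Z>.012); q=P[fo]; print("foam all",cv2.minAreaRect(q[:,:2].astype(np.float32)))
b=win&(H>14)&(H<32)&(S>120)&(Z>.02)&(Z<.06); 
n,l,st,ce=cv2.connectedComponentsWithStats(b.astype(np.uint8))
for i in range(1,n):
    if st[i,4]>5: print("brass",ce[i],st[i,4],np.median(P[l==i],0))
cv2.imwrite("pics/crop1.png",cv2.resize(f["img"][210:320,240:440],None,fx=4,fy=4,interpolation=cv2.INTER_CUBIC))
E
```

```text
mat circ ((0.46642228960990906, -0.1389767974615097), 0.05782763287425041) depth [ 0.46546251 -0.1429637   0.00817657]
bench z 0.0007635493991334785
red 563 [ 0.64776132 -0.145472    0.05011018]
red rect ((0.5158619284629822, -0.37018826603889465), (0.5984843373298645, 0.08587981760501862), 60.2687873840332)
foamtop 1085 ((0.645501971244812, -0.1424238681793213), (0.11708629876375198, 0.11121594905853271), 8.262198448181152) 0.04202890903325773
foam all ((0.5413843393325806, -0.3025106191635132), (0.7339299917221069, 0.16066637635231018), 56.99872970581055)
brass [403.76744186 263.8372093 ] 43 [ 0.67911065 -0.16502171  0.03148931]
```

View pics/crop1.png

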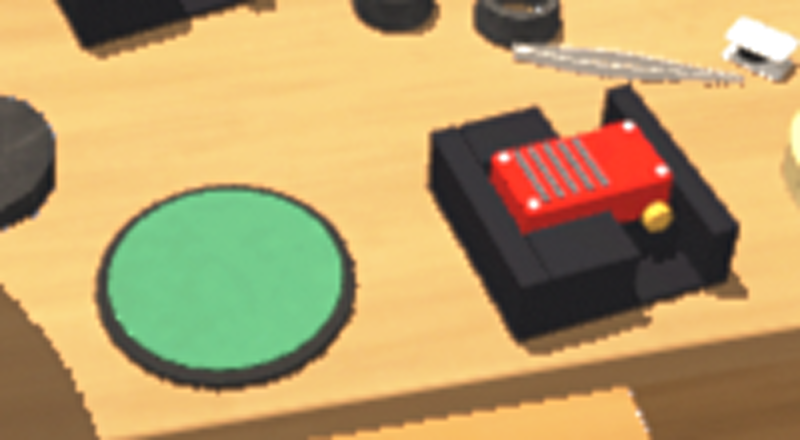

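The crop shows the head's buttons at its right (+x) end: the near button is at side-view pixel (404,264). The foam centre is about (0.6455, -0.1424), yaw 8.3°. The mat centre is about (0.466, -0.140). I'll start the approach.

Emit:
apply_moves(
  rows=[
    {"travel": [0.12, -0.058, 0], "rotation": [0, 0, 0.1], "gripper": -1},
    {"travel": [0.24, -0.116, 0], "rotation": [0, 0, 0.2], "gripper": -1},
    {"travel": [0.36, -0.174, 0], "rotation": [0, 0, 0.33], "gripper": -1},
    {"travel": [0.48, -0.232, 0], "rotation": [0, 0, 0.33], "gripper": -1},
    {"travel": [0.6, -0.29, 0], "rotation": [0, 0, 0.33], "gripper": -1},
  ],
  grip_force=40,
)

```text
time_s: 0.57
tool_pos: [0.3358, -0.4563, 0.231]
tcp_rot: [[0.99, 0.142, -0.0], [0.142, -0.99, 0.0], [-0.0, -0.0, -1.0]]
force: [1.8, -1.0, 0.8]
grip_width: 0.999
finger_force: 0.0
```

Emit:
apply_moves(
  rows=[
    {"travel": [0.11, -0.078, 0], "rotation": [0, 0, 0], "gripper": -1},
    {"travel": [0.22, -0.156, 0], "rotation": [0, 0, 0], "gripper": -1},
    {"travel": [0.33, -0.234, 0], "rotation": [0, 0, 0], "gripper": -1},
    {"travel": [0.44, -0.312, 0], "rotation": [0, 0, 0], "gripper": -1},
    {"travel": [0.55, -0.39, 0], "rotation": [0, 0, 0], "gripper": -1},
  ],
)

```text
time_s: 0.98
tool_pos: [0.4826, -0.3166, 0.2311]
tcp_rot: [[0.99, 0.143, -0.0], [0.143, -0.99, 0.0], [-0.0, -0.0, -1.0]]
force: [0.0, -0.5, 0.1]
grip_width: 1.0
finger_force: 0.0
```

```bash
python3 -c "
from h import *
s=env.get_state();print(s['q'].round(4),s['tool_pos'].round(4))"
```

```text
[-0.7173  0.1072  1.6544  0.      1.3802  0.7097] [ 0.4826 -0.3166  0.2311]
```

Emit:
apply_moves(
  rows=[
    {"travel": [0.11, -0.077, 0], "rotation": [0, 0, 0], "gripper": -1},
    {"travel": [0.22, -0.154, 0], "rotation": [0, 0, 0], "gripper": -1},
    {"travel": [0.33, -0.23, 0], "rotation": [0, 0, 0], "gripper": -1},
    {"travel": [0.44, -0.307, 0.02], "rotation": [0, 0, 0], "gripper": -1},
    {"travel": [0.55, -0.384, 0.06], "rotation": [0, 0, 0], "gripper": -1},
  ],
)

```text
time_s: 1.4
tool_pos: [0.6302, -0.1796, 0.2149]
tcp_rot: [[0.99, 0.143, 0.003], [0.143, -0.99, -0.001], [0.003, 0.002, -1.0]]
force: [0.9, -0.2, 0.3]
grip_width: 0.997
finger_force: 0.0
```

Emit:
apply_moves(
  rows=[
    {"travel": [0.08, -0.057, 0.08], "rotation": [0, 0, 0], "gripper": -1},
    {"travel": [0.16, -0.113, 0.18], "rotation": [0, 0, 0], "gripper": -1},
    {"travel": [0.16, -0.113, 0.28], "rotation": [0, 0, 0], "gripper": -1},
    {"travel": [0.16, -0.113, 0.37], "rotation": [0, 0, 0], "gripper": -1},
    {"travel": [0.16, -0.113, 0.37], "rotation": [0, 0, 0], "gripper": -1},
  ],
)

```text
time_s: 1.82
tool_pos: [0.6661, -0.1382, 0.0941]
tcp_rot: [[0.989, 0.145, -0.012], [0.145, -0.989, 0.004], [-0.012, -0.006, -1.0]]
force: [-1.2, 0.1, -1.3]
grip_width: 0.995
finger_force: 0.0
```

```bash
python3 - <<'E'
from h import *
s=env.get_state();print(s['q'].round(4),s['tool_pos'].round(4))
f=grab("side"); cv2.imwrite("pics/s2.png",cv2.resize(f["img"][100:320,230:510],None,fx=2.5,fy=2.5))
E
```

```text
[-3.2030e-01  4.7770e-01  1.4667e+00 -1.0000e-04  1.2100e+00  1.1055e+00] [ 0.6661 -0.1382  0.0941]
```

View pics/s2.png

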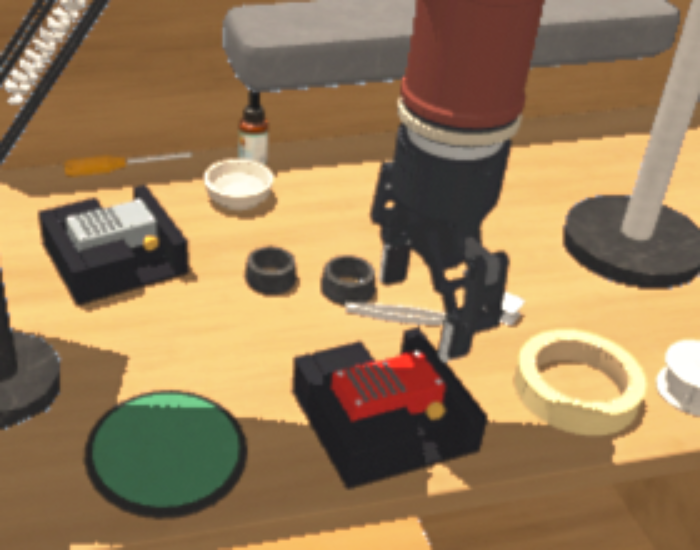

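The side view shows the open fingers above the red head, lined up with the button end; the button is at crop pixel (435,410), clear of the foam walls.

Emit:
apply_moves(
  rows=[
    {"travel": [0, 0, 0.04], "rotation": [0, 0, 0], "gripper": -1},
    {"travel": [0, 0, 0.08], "rotation": [0, 0, 0], "gripper": -1},
    {"travel": [0, 0, 0.1], "rotation": [0, 0, 0], "gripper": -1},
    {"travel": [0, 0, 0.1], "rotation": [0, 0, 0], "gripper": -1},
    {"travel": [0, 0, 0.1], "rotation": [0, 0, 0], "gripper": -1},
  ],
)

```text
time_s: 2.28
tool_pos: [0.6706, -0.1409, 0.0727]
tcp_rot: [[0.99, 0.143, 0.0], [0.143, -0.99, -0.0], [0.0, 0.0, -1.0]]
force: [0.2, 0.1, 0.5]
grip_width: 0.999
finger_force: 0.0
```

```bash
python3 - <<'E'
from h import *
s=env.get_state();R=s['tcp_rot'];print(s['q'].round(4),s['tool_pos'].round(4),R.round(4).tolist())
x=np.array([.9896,.1437,0]);y=np.array([-.1437,.9896,0]);c=np.array([.6455,-.1424,0])
d=s['tool_pos']-c;print("foam xy",d@x,d@y)
t=c+.027*x+[0,0,.006]; print("share",(R.T@(t-s['tool_pos'])/.3).round(3), "yaw",np.degrees(np.arctan2(R[1,0],R[0,0])))
E
```

```text
[-0.322   0.5035  1.4746  0.      1.1634  1.1054] [ 0.6706 -0.1409  0.0727] [[0.9897, 0.1428, 0.0001], [0.1428, -0.9897, -0.0], [0.0001, 0.0, -1.0]]
foam xy 0.02509448412606472 -0.0021120440898595464
share [ 0.006 -0.007  0.222] yaw 8.211440257827206
```

Emit:
apply_moves(
  rows=[
    {"travel": [0.004, -0.007, 0.06], "rotation": [0, 0, 0], "gripper": -1},
    {"travel": [0.004, -0.007, 0.12], "rotation": [0, 0, 0], "gripper": -1},
    {"travel": [0.004, -0.007, 0.18], "rotation": [0, 0, 0], "gripper": -1},
    {"travel": [0.004, -0.007, 0.22], "rotation": [0, 0, 0], "gripper": -1},
    {"travel": [0.004, -0.007, 0.22], "rotation": [0, 0, 0], "gripper": -1},
  ],
)

```text
time_s: 2.7
tool_pos: [0.6697, -0.1378, 0.0037]
tcp_rot: [[0.99, 0.143, -0.004], [0.143, -0.99, 0.001], [-0.004, -0.002, -1.0]]
force: [-1.0, 0.7, 0.1]
grip_width: 1.004
finger_force: 0.0
```

Emit:
apply_moves(
  rows=[
    {"travel": [0, 0, 0], "rotation": [0, 0, 0], "gripper": -0.2},
    {"travel": [0, 0, 0], "rotation": [0, 0, 0], "gripper": 0},
    {"travel": [0, 0, 0], "rotation": [0, 0, 0], "gripper": 0.3},
    {"travel": [0, 0, 0], "rotation": [0, 0, 0], "gripper": 1},
    {"travel": [0, 0, 0], "rotation": [0, 0, 0], "gripper": 1},
  ],
  grip_force=40,
)

```text
time_s: 3.12
tool_pos: [0.673, -0.1388, 0.0084]
tcp_rot: [[0.99, 0.143, 0.003], [0.143, -0.99, -0.001], [0.003, 0.001, -1.0]]
force: [-0.5, 1.2, 5.3]
grip_width: 0.69
finger_force: 43.5
```

Emit:
apply_moves(
  rows=[
    {"travel": [0, 0, -0.025], "rotation": [0, 0, 0], "gripper": 1},
    {"travel": [-0.005, 0, -0.05], "rotation": [0, 0, 0], "gripper": 1},
    {"travel": [-0.01, 0, -0.08], "rotation": [0, 0, 0], "gripper": 1},
    {"travel": [-0.02, 0, -0.11], "rotation": [0, 0, 0], "gripper": 1},
    {"travel": [-0.03, 0, -0.135], "rotation": [0, 0, 0], "gripper": 1},
  ],
)

```text
time_s: 3.53
tool_pos: [0.6652, -0.1391, 0.0496]
tcp_rot: [[0.99, 0.143, 0.006], [0.143, -0.99, -0.0], [0.006, 0.001, -1.0]]
force: [5.9, 3.1, 1.3]
grip_width: 0.69
finger_force: 43.5
```

Emit:
apply_moves(
  rows=[
    {"travel": [0, 0, 0], "rotation": [0, 0, 0], "gripper": 1},
    {"travel": [0, 0, 0], "rotation": [0, 0, 0], "gripper": 1},
    {"travel": [0, 0, 0], "rotation": [0, 0, 0], "gripper": 1},
    {"travel": [0, 0, 0], "rotation": [0, 0, 0], "gripper": 1},
    {"travel": [0, 0, 0], "rotation": [0, 0, 0], "gripper": 1},
  ],
)

```text
time_s: 3.95
tool_pos: [0.6658, -0.1395, 0.049]
tcp_rot: [[0.99, 0.143, 0.007], [0.143, -0.99, -0.001], [0.007, 0.002, -1.0]]
force: [7.1, 3.0, 3.3]
grip_width: 0.694
finger_force: 43.6
```

```bash
python3 - <<'E'
from h import *
s=env.get_state();print(s['q'].round(4),s['tool_pos'].round(4),s['grip_width'])
f=grab("side"); cv2.imwrite("pics/s3.png",cv2.resize(f["img"][180:310,310:470],None,fx=4.5,fy=4.5))
E
```

```text
[-0.3231  0.5168  1.5055  0.0017  1.1126  1.1031] [ 0.6658 -0.1395  0.049 ] 0.6935171148072802
```

View pics/s3.png

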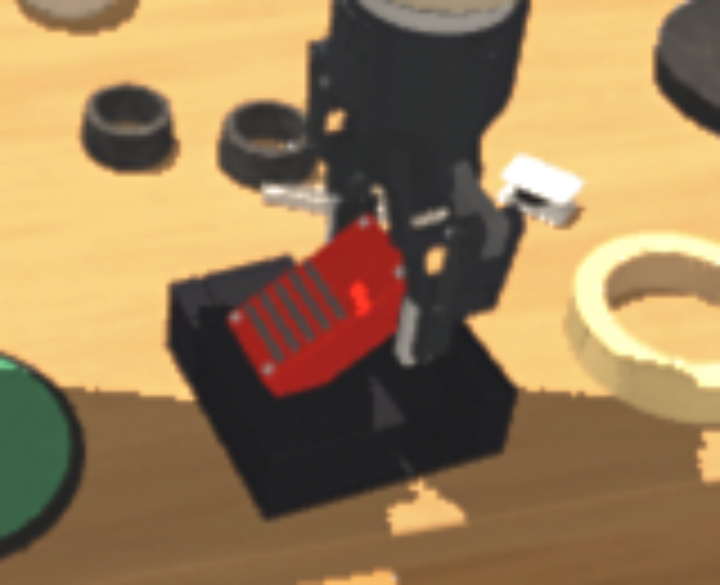

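The head is tilted about 40°, its button end up between the fingers (button near crop pixel (435,265)), with its plain end still in the pocket. Lifting out.

Emit:
apply_moves(
  rows=[
    {"travel": [0.015, 0, -0.05], "rotation": [0, 0, 0], "gripper": 1},
    {"travel": [0.02, 0, -0.1], "rotation": [0, 0, 0], "gripper": 1},
    {"travel": [0.02, 0, -0.16], "rotation": [0, 0, 0], "gripper": 1},
    {"travel": [0.02, 0, -0.24], "rotation": [0, 0, 0], "gripper": 1},
    {"travel": [0.02, 0, -0.32], "rotation": [0, 0, 0], "gripper": 1},
  ],
)

```text
time_s: 4.42
tool_pos: [0.667, -0.1384, 0.1419]
tcp_rot: [[0.99, 0.143, -0.004], [0.143, -0.99, 0.001], [-0.004, -0.002, -1.0]]
force: [0.0, -0.3, -0.8]
grip_width: 0.692
finger_force: 46.0
```

```bash
python3 - <<'E'
from h import *
from scipy.optimize import least_squares
s=env.get_state();print(s['q'].round(4),s['tool_pos'].round(4),s['tcp_rot'].round(3).tolist(),s['grip_width'],s['force'])
D=[([.2211,1.5275],[.1898,-.5949,.2303]),([.1072,1.6544],[.4826,-.3166,.2311]),([.4777,1.4667],[.6661,-.1382,.0941]),([.5035,1.4746],[.6706,-.1409,.0727]),([.5168,1.5055],[.6658,-.1395,.049]),(s['q'][1:3],s['tool_pos'])]
def r(p,q): 
    L2,L3,h,a=p; return a+L2*np.sin(q[0])+L3*np.sin(q[0]+q[1]), h+L2*np.cos(q[0])+L3*np.cos(q[0]+q[1])
def e(p):
    o=[]
    for q,t in D:
        R=np.sqrt(t[0]**2+t[1]**2-.079**2); a,b=r(p,q); o+=[a-R,b-t[2]]
    return o
S=least_squares(e,[.45,.4,.1,0]);print(S.x,np.abs(S.fun).max())
E
```

```text
[-3.2010e-01  4.2490e-01  1.4427e+00 -4.0000e-04  1.2783e+00  1.1071e+00] [ 0.667  -0.1384  0.1419] [[0.99, 0.143, -0.004], [0.143, -0.99, 0.001], [-0.004, -0.002, -1.0]] 0.6918264423316869 [ 0.04019681 -0.31365826 -0.84577612]
[ 0.37815987  0.5475847  -0.04160921 -0.00470244] 0.003280312595146273
```

Emit:
apply_moves(
  rows=[
    {"travel": [-0.06, -0.01, 0], "rotation": [0, 0, 0], "gripper": 1},
    {"travel": [-0.16, -0.03, 0], "rotation": [0, 0, 0], "gripper": 1},
    {"travel": [-0.26, -0.045, 0], "rotation": [0, 0, 0], "gripper": 1},
    {"travel": [-0.36, -0.06, 0], "rotation": [0, 0, 0], "gripper": 1},
    {"travel": [-0.44, -0.08, 0.02], "rotation": [0, 0, 0], "gripper": 1},
  ],
)

```text
time_s: 4.83
tool_pos: [0.5322, -0.134, 0.1368]
tcp_rot: [[0.99, 0.143, -0.001], [0.143, -0.99, -0.0], [-0.001, 0.0, -1.0]]
force: [0.4, 0.7, -1.2]
grip_width: 0.691
finger_force: 46.1
```

Emit:
apply_moves(
  rows=[
    {"travel": [-0.05, -0.01, 0.02], "rotation": [0, 0, 0], "gripper": 1},
    {"travel": [-0.08, -0.01, 0.06], "rotation": [0, 0, 0], "gripper": 1},
    {"travel": [-0.08, -0.01, 0.1], "rotation": [0, 0, 0], "gripper": 1},
    {"travel": [-0.08, -0.01, 0.13], "rotation": [0, 0, 0], "gripper": 1},
    {"travel": [-0.08, -0.01, 0.15], "rotation": [0, 0, 0], "gripper": 1},
  ],
)

```text
time_s: 5.25
tool_pos: [0.5099, -0.1341, 0.0902]
tcp_rot: [[0.99, 0.143, -0.002], [0.143, -0.99, 0.001], [-0.002, -0.001, -1.0]]
force: [-0.6, -0.8, -1.3]
grip_width: 0.69
finger_force: 46.1
```

Emit:
apply_moves(
  rows=[
    {"travel": [0, 0, 0], "rotation": [0, 0, 0], "gripper": 1},
    {"travel": [0, 0, 0], "rotation": [0, 0, 0], "gripper": 1},
    {"travel": [0, 0, 0], "rotation": [0, 0, 0], "gripper": 1},
    {"travel": [0, 0, 0], "rotation": [0, 0, 0], "gripper": 1},
    {"travel": [0, 0, 0], "rotation": [0, 0, 0], "gripper": 1},
  ],
)

```text
time_s: 5.67
tool_pos: [0.511, -0.1345, 0.0925]
tcp_rot: [[0.99, 0.143, 0.001], [0.143, -0.99, -0.0], [0.001, 0.001, -1.0]]
force: [0.1, 0.2, -2.1]
grip_width: 0.694
finger_force: 46.1
```

```bash
python3 - <<'E'
from h import *
s=env.get_state();print(s['q'].round(4),s['tool_pos'].round(4),s['tcp_rot'].round(3).tolist(),s['grip_width'],s['force'])
f=grab("side"); cv2.imwrite("pics/s4.png",cv2.resize(f["img"][120:320,180:420],None,fx=3,fy=3))
E
```

```text
[-0.4067  0.1368  1.899   0.      1.1047  1.0201] [ 0.511  -0.1345  0.0925] [[0.99, 0.143, 0.001], [0.143, -0.99, -0.0], [0.001, 0.001, -1.0]] 0.6938529543876427 [ 0.1388582   0.22218044 -2.11317107]
```

View pics/s4.png

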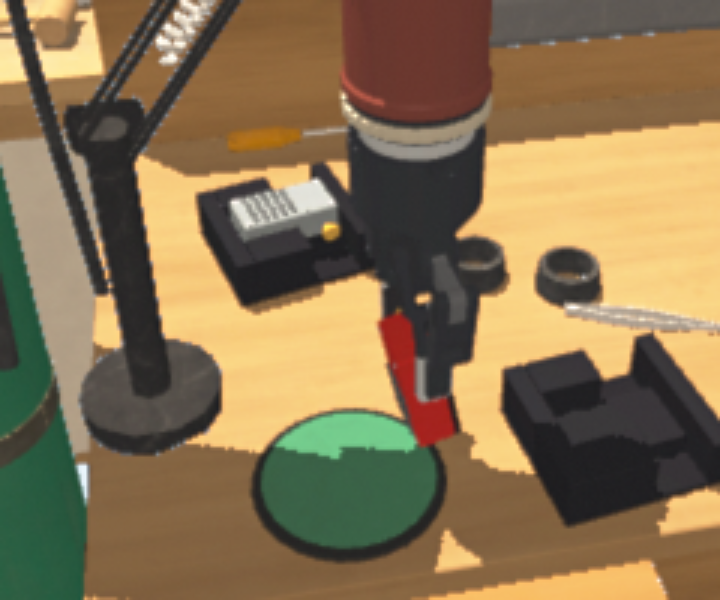

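The head hangs plain end down over the mat's right part (edge at crop pixel (440,440)), glass toward +x, well clear of the desk lamp. Lowering to touch.

Emit:
apply_moves(
  rows=[
    {"travel": [0, 0, 0.03], "rotation": [0, 0, 0], "gripper": 1},
    {"travel": [0, 0, 0.06], "rotation": [0, 0, 0], "gripper": 1},
    {"travel": [0, 0, 0.085], "rotation": [0, 0, 0], "gripper": 1},
    {"travel": [0, 0, 0.1], "rotation": [0, 0, 0], "gripper": 1},
    {"travel": [0, 0, 0.1], "rotation": [0, 0, 0], "gripper": 1},
  ],
)

```text
time_s: 6.13
tool_pos: [0.5099, -0.1341, 0.0607]
tcp_rot: [[0.99, 0.143, -0.001], [0.143, -0.99, 0.001], [-0.001, -0.001, -1.0]]
force: [-0.2, 0.3, -1.4]
grip_width: 0.692
finger_force: 46.1
```

Emit:
apply_moves(
  rows=[
    {"travel": [0, 0, 0.003], "rotation": [0, 0, 0], "gripper": 1},
    {"travel": [0, 0, 0.005], "rotation": [0, 0, 0], "gripper": 1},
    {"travel": [0, 0, 0.005], "rotation": [0, 0, 0], "gripper": 1},
    {"travel": [0, 0, 0.005], "rotation": [0, 0, 0], "gripper": 1},
    {"travel": [0, 0, 0.005], "rotation": [0, 0, 0], "gripper": 1},
  ],
)

```text
time_s: 6.55
tool_pos: [0.5103, -0.1344, 0.0605]
tcp_rot: [[0.99, 0.143, 0.0], [0.143, -0.99, -0.0], [0.0, 0.0, -1.0]]
force: [-0.8, 0.7, -1.2]
grip_width: 0.686
finger_force: 46.1
```

Emit:
apply_moves(
  rows=[
    {"travel": [0, 0, 0.003], "rotation": [0, 0, 0], "gripper": 1},
    {"travel": [0, 0, 0.005], "rotation": [0, 0, 0], "gripper": 1},
    {"travel": [0, 0, 0.005], "rotation": [0, 0, 0], "gripper": 1},
    {"travel": [0, 0, 0.005], "rotation": [0, 0, 0], "gripper": 1},
    {"travel": [0, 0, 0.005], "rotation": [0, 0, 0], "gripper": 1},
  ],
)

```text
time_s: 6.97
tool_pos: [0.5113, -0.1345, 0.0599]
tcp_rot: [[0.99, 0.143, 0.002], [0.143, -0.99, -0.0], [0.002, 0.001, -1.0]]
force: [0.4, 1.4, 5.8]
grip_width: 0.693
finger_force: 46.6
```

Emit:
apply_moves(
  rows=[
    {"travel": [-0.012, 0, 0], "rotation": [0, 0, 0], "gripper": 1},
    {"travel": [-0.026, 0, 0], "rotation": [0, 0, 0], "gripper": 1},
    {"travel": [-0.045, 0, 0], "rotation": [0, 0, 0], "gripper": 1},
    {"travel": [-0.064, 0, 0.002], "rotation": [0, 0, 0], "gripper": 1},
    {"travel": [-0.085, 0, 0.007], "rotation": [0, 0, 0], "gripper": 1},
  ],
)

```text
time_s: 7.38
tool_pos: [0.4852, -0.1379, 0.0577]
tcp_rot: [[0.99, 0.144, 0.001], [0.144, -0.99, 0.0], [0.001, -0.0, -1.0]]
force: [-3.6, 2.0, 8.1]
grip_width: 0.688
finger_force: 46.9
```

```bash
python3 - <<'E'
from h import *
s=env.get_state();print(s['q'].round(4),s['tool_pos'].round(4),s['grip_width'],s['force'])
f=grab("side"); cv2.imwrite("pics/s5.png",cv2.resize(f["img"][180:320,240:380],None,fx=4.2,fy=4.2))
E
```

```text
[-4.3360e-01  1.3610e-01  1.9764e+00  4.0000e-04  1.0287e+00  9.9290e-01] [ 0.4852 -0.1379  0.0577] 0.6883606144471096 [-3.62625938  1.97854086  8.13387374]
```

View pics/s5.png

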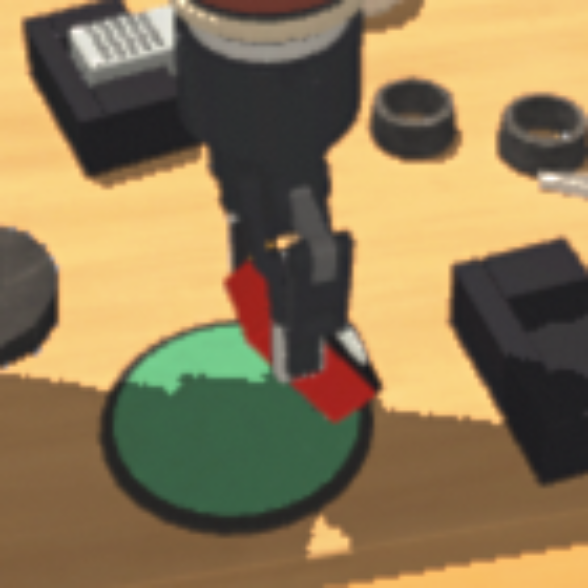

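The head now leans back over the mat, with its plain-end edge on the mat at crop pixel (335,420) and the glass starting to show at (355,350). Continuing the arc.

Emit:
apply_moves(
  rows=[
    {"travel": [-0.028, 0, 0.007], "rotation": [0, 0, 0], "gripper": 1},
    {"travel": [-0.059, 0, 0.022], "rotation": [0, 0, 0], "gripper": 1},
    {"travel": [-0.081, 0, 0.036], "rotation": [0, 0, 0], "gripper": 1},
    {"travel": [-0.104, 0, 0.055], "rotation": [0, 0, 0], "gripper": 1},
    {"travel": [-0.125, 0, 0.077], "rotation": [0, 0, 0], "gripper": 1},
  ],
)

```text
time_s: 7.85
tool_pos: [0.4468, -0.1433, 0.0328]
tcp_rot: [[0.99, 0.143, -0.001], [0.143, -0.99, 0.0], [-0.001, -0.001, -1.0]]
force: [0.9, 0.4, -1.2]
grip_width: 0.689
finger_force: 46.1
```

Emit:
apply_moves(
  rows=[
    {"travel": [-0.013, 0, 0.017], "rotation": [0, 0, 0], "gripper": 1},
    {"travel": [-0.024, 0, 0.035], "rotation": [0, 0, 0], "gripper": 1},
    {"travel": [-0.034, 0, 0.054], "rotation": [0, 0, 0], "gripper": 1},
    {"travel": [-0.044, 0, 0.078], "rotation": [0, 0, 0], "gripper": 1},
    {"travel": [-0.044, 0, 0.078], "rotation": [0, 0, 0], "gripper": 1},
  ],
)

```text
time_s: 8.27
tool_pos: [0.4345, -0.1453, 0.0093]
tcp_rot: [[0.99, 0.143, -0.0], [0.143, -0.99, 0.0], [-0.0, -0.0, -1.0]]
force: [-0.2, -0.5, -0.4]
grip_width: 0.692
finger_force: 46.2
```

```bash
python3 - <<'E'
from h import *
s=env.get_state();print(s['q'].round(4),s['tool_pos'].round(4),s['grip_width'],s['force'])
f=grab("side"); cv2.imwrite("pics/s6.png",cv2.resize(f["img"][180:320,240:380],None,fx=4.2,fy=4.2))
E
```

```text
[-0.4952  0.1223  2.1065 -0.      0.9132  0.932 ] [ 0.4345 -0.1453  0.0093] 0.6919605363152906 [-0.22259467 -0.54397225 -0.359436  ]
```

View pics/s6.png

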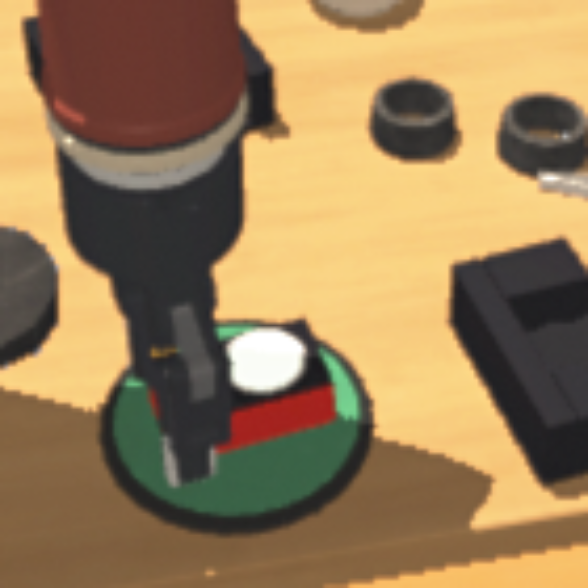

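The head lies flat with its glass up at crop pixel (265,360), centred on the mat. Releasing.

Emit:
apply_moves(
  rows=[
    {"travel": [0, 0, 0], "rotation": [0, 0, 0], "gripper": 0},
    {"travel": [0, 0, 0], "rotation": [0, 0, 0], "gripper": -0.6},
    {"travel": [0, 0, 0], "rotation": [0, 0, 0], "gripper": -1},
    {"travel": [0, 0, 0], "rotation": [0, 0, 0], "gripper": -1},
    {"travel": [0, 0, 0], "rotation": [0, 0, 0], "gripper": -1},
  ],
)

```text
time_s: 8.73
tool_pos: [0.4351, -0.1453, 0.0105]
tcp_rot: [[0.99, 0.143, 0.0], [0.143, -0.99, -0.0], [0.0, 0.0, -1.0]]
force: [-0.6, 0.2, -0.9]
grip_width: 1.001
finger_force: 0.0
```

Emit:
apply_moves(
  rows=[
    {"travel": [0, 0, -0.01], "rotation": [0, 0, 0], "gripper": -1},
    {"travel": [0, 0, -0.04], "rotation": [0, 0, 0], "gripper": -1},
    {"travel": [0, 0, -0.1], "rotation": [0, 0, 0], "gripper": -1},
    {"travel": [0, 0, -0.18], "rotation": [0, 0, 0], "gripper": -1},
    {"travel": [0, 0, -0.26], "rotation": [0, 0, 0], "gripper": -1},
  ],
)

```text
time_s: 9.15
tool_pos: [0.4344, -0.145, 0.0894]
tcp_rot: [[0.99, 0.143, -0.001], [0.143, -0.99, 0.0], [-0.001, -0.001, -1.0]]
force: [1.5, -0.6, 0.6]
grip_width: 1.002
finger_force: 0.0
```

Emit:
apply_moves(
  rows=[
    {"travel": [0, 0, 0], "rotation": [0, 0, 0], "gripper": -1},
    {"travel": [0, 0, 0], "rotation": [0, 0, 0], "gripper": -1},
    {"travel": [0, 0, 0], "rotation": [0, 0, 0], "gripper": -1},
    {"travel": [0, 0, 0], "rotation": [0, 0, 0], "gripper": -1},
    {"travel": [0, 0, 0], "rotation": [0, 0, 0], "gripper": -1},
  ],
)

```text
time_s: 9.57
tool_pos: [0.434, -0.1448, 0.0872]
tcp_rot: [[0.99, 0.143, -0.002], [0.143, -0.99, 0.001], [-0.002, -0.001, -1.0]]
force: [0.5, 0.3, 0.3]
grip_width: 0.996
finger_force: 0.0
```

```bash
python3 - <<'E'
from h import *
s=env.get_state();print(s['tool_pos'].round(4),s['grip_width'],s['force'],s['finger_force'])
f=grab("side"); cv2.imwrite("pics/s7.png",cv2.resize(f["img"][180:320,240:380],None,fx=4.2,fy=4.2))
P=pts(f); q=P[230:310,250:340].reshape(-1,3)
q=q[(q[:,2]>.034)&(q[:,2]<.046)]; print(cv2.minAreaRect(q[:,:2].astype(np.float32)),np.median(q,0))
E
```

```text
[ 0.434  -0.1448  0.0872] 0.9958344204430236 [0.54563251 0.33184787 0.32095711] 0.0
((0.46782103180885315, -0.14047206938266754), (0.07870479673147202, 0.060119207948446274), 8.430214881896973) [ 0.46925806 -0.14748462  0.04006575]
```

View pics/s7.png

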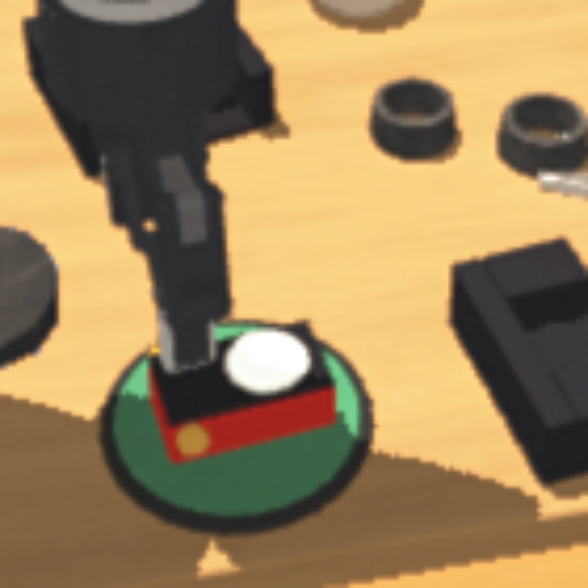

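The head lies flat and released with its glass up at crop pixel (265,360). Its measured centre is (0.468, -0.140), about 2 mm from the mat's centre, and the gripper is clear above it.

```bash
python3 -c "
from rig import job
print(job.job_done())"
```

```text
the job is handed in; nothing more can be done
None
```

The red lamp head lies released, flat and glass up, about 2 mm from the mat's centre by camera; the grey head was left in its foam, and the job is handed in (no verdict came back).

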